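Fit a tube block on a shaker's locating pins and clamp it

TASK

Fit the aluminium tube block on the orbital shaker: set it on the deck with its foot toward the red-knobbed clamp lever, ease it about gently until its holes drop over the three locating pins and it sits flat and fully down, then let go and swing the clamp lever round over the foot until it stops. The shaker's drive is delicate: never push on the deck or the lever, or press the block on them, with more than about 40 N. Leave the vials, the timer and the pen where they are.

Things in the scene. Friction and masses are not known exactly. Their poses are not given: they have to be found in the camera images.
- tube_block: Aluminium block 66 x 88 x 40 mm (x, y, z), 8 wells on top, about 0.36 kg. Origin: centre of its flat underside. Below are three round holes, 12 mm wide, 10 mm deep, at (x, y) = (20, 30), (-20, 30), (0, -30) mm: it fits the shaker only with its axes along the shaker's. Within about 1.5 mm and 2 degrees of the place the holes drop over the pins.
- block_grip (a point): Middle of the block's black lifting bar, 55 mm above the underside. The bar is 12 mm thick (x), 60 mm long (y), reaching 46 to 65 mm above the underside; the block's top below it is at 40 mm.
- block_foot (a point): Middle of the top of the block's foot, at (0, -52, 14) mm in the block's frame. The foot is 40 mm wide (x) and sticks out of the -y end to y = -60 mm.
- shaker: Orbital shaker fixed to the bench: white housing, x from -120 to 88, y from -136 to 100, 60 mm high, control nose at -x. Origin: on the bench under the deck's mid position. Its aluminium deck, 112 x 172 mm, is parked anywhere within 6 mm in x and 6 mm in y (shaker's axes, never turned) of the mid position; this shift is not in any reported pose; it holds still below 100 N.
- deck_mid (a point): Mid position of the deck's middle, on top of the deck, 75 mm above the shaker's origin. From the true middle (up to 6 mm off in x and y) three fixed steel pins, 10 mm thick, 6.4 mm high, tops chamfered 1.4 mm, stand at (20, 30), (-20, 30), (0, -30) mm. The seated block's origin is the true middle, at deck height; resting on the pin tops it is 6.4 mm higher.
- clamp_mid (a point): Mid position of the clamp lever's upright post, at deck height, at (0, -86) mm from point deck_mid; the true post shifts with the deck, so it is 86 mm from the origin of the seated block towards its -y. The lever's arm lies 16 to 22 mm above the deck; beyond the post from the knob its 14 mm wide short end reaches 37 mm from the post and, closed, lies 2 mm over the seated block's foot.
- clamp (a joint): Clamp lever, rad: 0 open, counterclockwise from above to the stop at 1.57 = closed. Its red upright knob, 16 mm thick, from 22 to 52 mm above the deck, stands 60 mm from the post at the angle pi + value from the shaker's +x (open: towards -x; closed: towards -y). It cannot pass over the foot of a block that is not down. Friction 0.05 N m; stays where it is left.
- marker_0: Bystander: marker pen, grey-white with a black cap, 13 x 130 x 14 mm, lying on the bench.
- lab_timer: Bystander: white timer, 66 x 62 x 19 mm, lying face up.
- vial_0: Bystander: brown screw-cap vial, 21 mm wide, 51 mm high.
- vial_1: Bystander: clear screw-cap vial with white cap, 21 mm wide, 51 mm high.
- vial_2: Bystander: clear screw-cap vial with white cap, 21 mm wide, 51 mm high.

How it is judged:
By the outcome, as a careful person would: the job done as asked, in the order asked, and still so for the second after the job is handed in, with the robot touching nothing.
It also fails if it takes over 72 s, if anything falls off the work surface, if the arm or the gripper's body presses on something with over 40 N, if the wrist force passes 120 N, or if a joint passes its speed limit or range.

ROBOT

A 6-joint arm with a two-finger parallel gripper is mounted at the origin on a cart in front of the work surface, level with it; the furniture and walls round the work are solid. World frame = base frame: x ahead of the robot, y to its left, z up, the work surface at z = 0. Lengths are in mm, angles in degrees, forces in N, time in s.
With the tool pointing down it reaches from about 350 to 850 mm from the base axis. Payload 8.1 kg.
Tool frame: the origin (TCP) lies midway between the tips of the shut fingers; the grasp point (between the pads) lies 19 mm behind it (r.pinch_z is the distance from the TCP to the grasp point, in mm); z points along the fingers, y is the line along which they close (so a half turn about z gives the same grasp; the last joint's range is limited). The gripper opens to 85 mm and grips with 20 to 120 N. Pads are 22 mm wide; open, the fingers measure 114 mm over their backs; the gripper's body (76 mm by 85 mm) begins 54 mm behind the grasp point. The pads swing forward as they close: fully open they stand 13 mm farther back than shut.
Start: joints at [-75.711, 7.471, 85.268, -0, 87.261, -4.893], TCP at [197.168, -566.683, 231.292] pointing down, gripper open.
Joint ranges: [-169.43, 169.43], [-51.17, 129.36], [1.28, 143.12], [-76.62, 256.62], [0, 156.53], [-152.29, 152.29]. Speed limits (degrees/s): [136.94, 136.94, 159.86, 180, 180, 180].

INTERFACE

Orientations are given as [roll, pitch, yaw] about the fixed x, y, z axes, in that order (R = Rz(yaw) Ry(pitch) Rx(roll)).
In Python, from bench import sensors, optics, job, r gives the robot as it stands.
- The arm moves only by the tool play_rows, never from a script. Its argument "motion" is a list that holds one entry, the list of rows, each a list of 6 numbers: the shift along the tool's x, y, z in cm, then the turn, a rotation vector about the tool's x, y, z in degrees. In form: [[[x, y, z, ax, ay, az], ...]]. A call has 1 to 5 rows; each row is the pose to reach, as a shift and turn from the pose commanded when the call began, along the tool's axes at that moment; what a row does not reach only later rows make up. A row lasts 1/10 s, in which the tool goes at most 50 mm and 8.59 degrees, less where a joint would pass 70% of its speed; a pose out of reach is approached as far as the arm can. A call with a gripper value outside its range is refused whole. "jaw" is the opening, from 0 (shut) to 1 (fully open), set as the call begins (left out, the last holds). The fingers move at their own pace and stop on an object; "squeeze" is the grip in N (left out, the last holds). Time passes only in rows, so rows that repeat a pose let the fingers close. It gives the time, the measured TCP pose, the force, the opening and the grip force at its end, in the units of the state.
- sensors.sense(): the state, without advancing time (a new reading comes with each control period).
- optics.snapshot(name): name is "scene" or "top"; returns a dict with "pixels" (384x512x3 uint8, red, green, blue), "mtx" (3x3 intrinsics, pixels), "R" (3x3) and "t" (3): a world point X has camera coordinates R X + t. Camera axes: x right, y down, z forward; pixel columns grow to the right and rows downward; lengths in mm; the calibration is good to about 2 mm. A picture is of the moment at which its call begins. There is no depth.
- job.hand_in(): hands the job in; it is judged then, once.
The state is a dict: "time": time; "joint_pos": joint angles; "qd": joint speeds; "joint_efforts": joint torques, N m; "tool_pos": TCP position; "tcp_rot": TCP orientation; "ft_force": force on the tool from outside, world axes, zero at the start; "wrist_torque": the same for the moment, N m; "finger_gap": finger opening in mm; "grip_force": force on a finger pad.
Only numpy, scipy, OpenCV 4.12 (cv2) and the standard library are available. Lean on these libraries where they do the work, as an engineer would, in place of code of your own. Each camera call takes 0.05 s, during which the arm holds its last target. There are 200 camera calls.

## Working session

There is one attempt and no reset: what is moved stays moved. The work goes in short steps, Python scripts to look and compute and a tool call to move; the robot and the scene stay as the last step left them, time stands still between calls to the robot, and variables do not carry over. Pictures are saved under pics/ and viewed, at most 10 in all, crops included, and the job is handed in when it is done.

Besides the shell and the picture viewer there is one more tool, called after "Emit:" as name(argument=value, ...), one argument or row to a line, values as JSON. play_rows: Moves the arm, as the interface text tells. Its arguments: {"type":"object","properties":{"motion":{"type":"array","items":{"type":"array","items":{"type":"array","items":{"type":"number"}}}},"jaw":{"type":"number"},"squeeze":{"type":"number"}},"required":["motion"]}

```bash
mkdir -p pics && cat > h.py <<'E'
import numpy as np, cv2
from bench import sensors, optics, job, r
def snap(n,f):
    s=optics.snapshot(n); cv2.imwrite('pics/'+f,cv2.cvtColor(np.array(s['pixels'],np.uint8),cv2.COLOR_RGB2BGR)); return s
def proj(s,X):
    X=np.atleast_2d(X)@np.array(s['R']).T+np.array(s['t']); p=X@np.array(s['mtx']).T; return p[:,:2]/p[:,2:]
def back(s,u,v,z):
    R=np.array(s['R']);d=R.T@np.linalg.solve(np.array(s['mtx']),[u,v,1.]);c=-R.T@np.array(s['t']);return c+d*(z-c[2])/d[2]
E
python3 - <<'E'
from h import *
import pickle
for n in('scene','top'):
    s=snap(n,n+'0.png'); pickle.dump(s,open(n+'0.pkl','wb')); R=np.array(s['R']); print(n,-R.T@np.array(s['t']),R[2],s['mtx'])
    im=cv2.imread(f'pics/{n}0.png'); cv2.imwrite(f'pics/{n}0b.png',cv2.resize(im,(800,600),interpolation=cv2.INTER_CUBIC))
print(sensors.sense())
E
```

```text
scene [-103.19180649  934.27824166  537.54991444] [ 0.57132252 -0.70628055 -0.41804111] [[404.97134399   0.         264.14291103]
 [  0.         404.97134399 190.93363918]
 [  0.           0.           1.        ]]
top [ 398.01492575  161.06236612 1088.13440544] [ 0.12606574 -0.03173312 -0.99151422] [[424.42876816   0.         260.42486097]
 [  0.         424.42876816 184.61533065]
 [  0.           0.           1.        ]]
{'time': 0.1, 'joint_pos': array([-7.57130953e+01,  7.51111238e+00,  8.53236495e+01,  1.45619480e-04,
        8.72611443e+01, -4.89378671e+00]), 'qd': array([ 0.06168779, -0.10295553, -0.11532414,  0.04853436, -0.04285173,
       -0.10043107]), 'joint_efforts': array([ 9.61398837e-04, -5.70952213e+01, -5.01941586e+01, -2.90501075e-04,
        8.15144536e-03, -2.13097269e-05]), 'tool_pos': array([ 197.02104135, -566.20503199,  230.34002793]), 'tcp_rot': array([-1.79904456e+02, -8.32655289e-03,  1.91806773e+01]), 'ft_force': array([-0.36492516, -0.55580267,  0.60646721]), 'wrist_torque': array([-0.01052592, -0.04728682,  0.02274802]), 'grip_force': 0.0, 'finger_gap': 85.32482269909059}
```

View pics/scene0b.png

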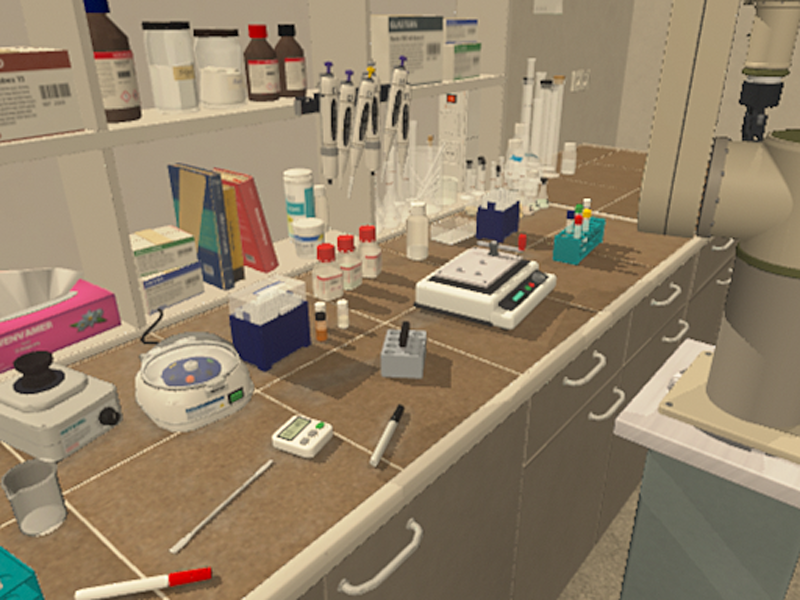

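View pics/top0b.png

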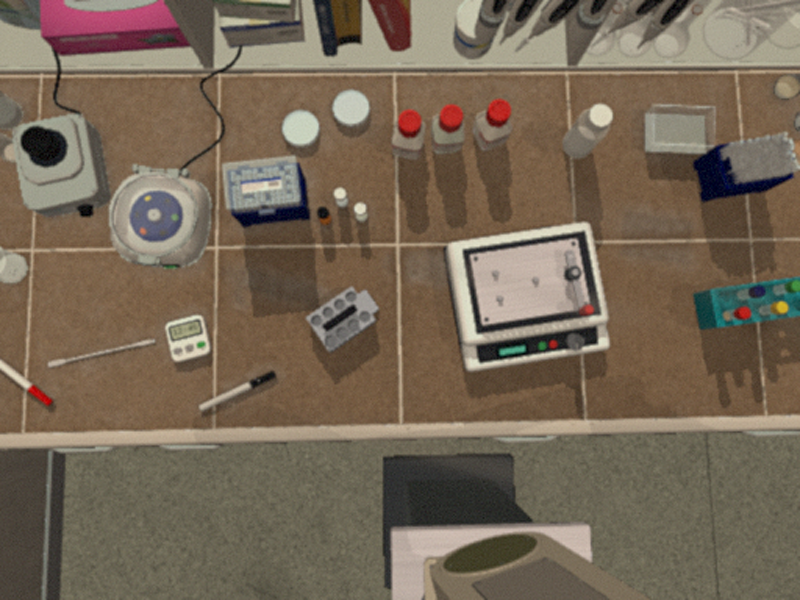

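The scene view shows the block at about (403,350) and the shaker at (485,285). In the top view the block is at (342,318) with its foot to the upper right. The pins are at (495,275), (501,300) and (536,281), the post at (572,272) and the knob at (588,310).

```bash
python3 - <<'E'
import cv2,numpy as np
im=cv2.imread('pics/top0.png')
a=cv2.resize(im[140:240,282:392],None,fx=5,fy=5,interpolation=cv2.INTER_CUBIC)
b=cv2.resize(im[180:230,194:244],None,fx=5,fy=5,interpolation=cv2.INTER_CUBIC)
sc=cv2.imread('pics/scene0.png')
c=cv2.resize(sc[203:253,237:287],None,fx=5,fy=5,interpolation=cv2.INTER_CUBIC)
m=np.zeros((500,800,3),np.uint8); m[:,:550]=a; m[:250,550:]=b; m[250:,550:]=c
cv2.imwrite('pics/m1.png',m)
E
```

```text
(no output)
```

View pics/m1.png

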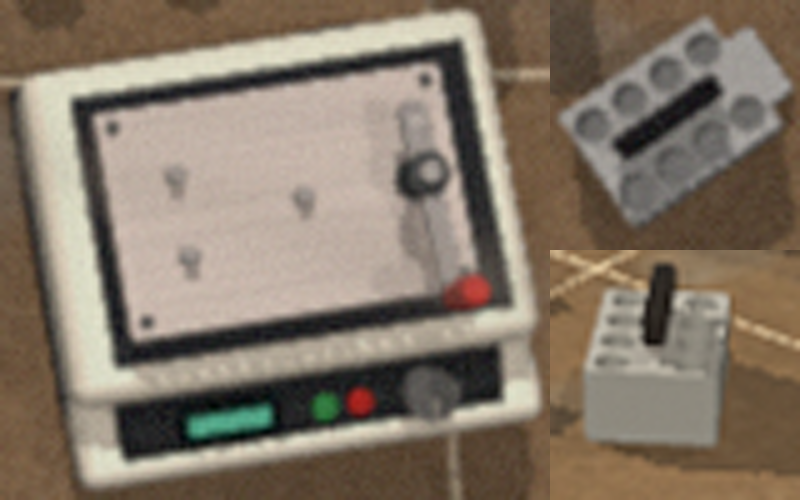

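```bash
cat > fit.py <<'E'
from h import *
from scipy.optimize import least_squares
def fit(s,L,P,x0):
    L=np.array(L,float);P=np.array(P,float)
    def w(p):
        c,sn=np.cos(p[2]),np.sin(p[2]);return np.c_[p[0]+c*L[:,0]-sn*L[:,1],p[1]+sn*L[:,0]+c*L[:,1],L[:,2]]
    q=least_squares(lambda p:(proj(s,w(p))-P).ravel(),x0,x_scale=[10,10,.1],loss='soft_l1')
    return q.x,(proj(s,w(q.x))-P)
E
python3 - <<'E'
from fit import *
import pickle
s=pickle.load(open('top0.pkl','rb'))
f=lambda u,o:((np.array(u,float)+.5)/5-.5)+o
dk=f([[95,118],[438,66],[131,341],[176,180],[189,261],[303,200]],[282,140])
p,e=fit(s,[[56,86,75],[56,-86,75],[-56,86,75],[20,30,78],[-20,30,78],[0,-30,78]],dk,[480,-130,0.1])
print(p[:2],np.degrees(p[2]));print(e.round(2))
# housing
for u in([30,85],[470,15],[80,395],[528,330]): print(u,back(s,*f(u,[282,140]),60))
bl=f([[10,118],[160,18],[90,225],[230,122],[72,150],[166,85],[240,85],[202,28]],[194,180])
p,e=fit(s,[[33,44,40],[33,-44,40],[-33,44,40],[-33,-44,40],[0,30,65],[0,-30,65],[-20,-60,14],[20,-60,14]],bl,[430,90,0.5])
print(p[:2],np.degrees(p[2]));print(e.round(2))
for u in [(422,172),(409,115),(470,290)]: print(u,[back(s,*f(u,[282,140]),z).round(1) for z in (75,97,127)])
E
```

```text
[532.06272381 -50.35993319] 6.5618449327320425
[[-4.75 -0.02]
 [-4.02  1.43]
 [-5.19  1.05]
 [ 4.2  -1.04]
 [ 4.12 -0.94]
 [ 4.46 -0.12]]
[30, 85] [597.32396007  59.6275326   60.        ]
[470, 15] [ 629.58917954 -161.41907319   60.        ]
[80, 395] [444.18074215  39.69144437  60.        ]
[528, 330] [ 471.75054648 -181.39342819   60.        ]
[485.46723167 233.11569416] 34.48307985184007
[[ 0.11 -0.  ]
 [-0.61 -0.51]
 [-0.56  0.45]
 [ 0.75  0.25]
 [-0.92  0.5 ]
 [ 0.74 -0.91]
 [ 1.12  0.67]
 [-0.38 -0.66]]
(422, 172) [array([ 548.6, -128.9,   75. ]), array([ 545.3, -122.6,   97. ]), array([ 540.8, -114. ,  127. ])]
(409, 115) [array([ 576.8, -123.9,   75. ]), array([ 572.9, -117.7,   97. ]), array([ 567.6, -109.3,  127. ])]
(470, 290) [array([ 490.5, -149.2,   75. ]), array([ 488.5, -142.5,   97. ]), array([ 485.8, -133.3,  127. ])]
```

The close-up shows the deck corners at (95,118), (438,66) and (131,341) in the crop. The pins are not centred on the deck plate (about 19 mm toward +y), so I'll refit with that offset free.

```bash
cat >> h.py <<'E'
from scipy.spatial.transform import Rotation as Ro
def go(x,y,z,yaw):
    "shift (cm) and z turn (deg) from measured pose to tool-down pose"
    q=sensors.sense(); R=Ro.from_euler('xyz',q['tcp_rot'],degrees=True)
    d=R.inv().apply(np.array([x,y,z])-q['tool_pos'])/10
    w=np.degrees((R.inv()*Ro.from_euler('xyz',[180,0,yaw],degrees=True)).as_rotvec())
    print('now',q['tool_pos'].round(1),q['tcp_rot'].round(2),'F',q['ft_force'].round(1),'gap',round(q['finger_gap'],1),'t',q['time'])
    print('delta',d.round(2),w.round(2))
E
python3 - <<'E'
from fit import *
import pickle
s=pickle.load(open('top0.pkl','rb'))
f=lambda u,o:((np.array(u,float)+.5)/5-.5)+o
P=f([[95,118],[438,66],[131,341],[177,178],[189,259],[303,199]],[282,140])
def w(p,h):
    L=np.array([[56,86+p[3],75],[56,-86+p[3],75],[-56,86+p[3],75],[20,30,h],[-20,30,h],[0,-30,h]])
    c,sn=np.cos(p[2]),np.sin(p[2]);return np.c_[p[0]+c*L[:,0]-sn*L[:,1],p[1]+sn*L[:,0]+c*L[:,1],L[:,2]]
for h in (78,81):
  q=least_squares(lambda p:(proj(s,w(p,h))-P).ravel(),[530,-50,.1,-19],x_scale=[10,10,.1,10])
  print(q.x,np.degrees(q.x[2]));print((proj(s,w(q.x,h))-P).round(2).tolist())
go(450,-60,240,60)
E
```

```text
[ 5.31515130e+02 -4.01286258e+01  1.30449532e-01 -2.20751731e+01] 7.474207648815858
[[-0.27, -0.43], [0.2, -0.07], [0.08, 0.5], [-0.3, -0.13], [0.06, -0.06], [0.24, 0.18]]
[ 5.31278578e+02 -3.95443128e+01  1.30499511e-01 -2.26823031e+01] 7.47707123510779
[[-0.26, -0.37], [0.21, -0.01], [0.09, 0.57], [-0.34, -0.22], [0.03, -0.1], [0.28, 0.11]]
now [ 197.  -566.2  230.3] [-1.799e+02 -1.000e-02  1.918e+01] F [-0.4 -0.6  0.6] gap 85.3 t 0.1
delta [ 40.52 -39.5   -0.89] [-9.000e-02 -4.000e-02 -4.082e+01]
```

Emit:
play_rows(
  motion=[
    [[3.4,-3.3,0,0,0,-8],[6.8,-6.6,0,0,0,-16],[10.2,-9.9,0,0,0,-24],[13.6,-13.2,0,0,0,-32],[17,-16.5,0,0,0,-40]],
  ],
  jaw=1,
  squeeze=60,
)

```text
time: 0.6
tool_pos: [303.8, -353.1, 230.8]
tcp_rot: [-180.0, -0.0, 59.5]
ft_force: [0.3, 0.5, 0.5]
finger_gap: 85.4
grip_force: 0.0
```

```bash
python3 -c "
from h import *
go(485.5,233,150,124.5)"
```

```text
now [ 303.8 -353.1  230.8] [-1.7997e+02 -2.0000e-02  5.9480e+01] F [0.3 0.5 0.5] gap 85.4 t 0.6
delta [ 59.71 -14.1    8.11] [-1.000e-02 -3.000e-02 -6.502e+01]
```

Emit:
play_rows(
  motion=[
    [[4.5,-1.1,0,0,0,-7],[9.1,-2.2,0,0,0,-14],[13.7,-3.3,0,0,0,-21],[18.3,-4.4,0,0,0,-28],[22.9,-5.4,0,0,0,-35]],
  ],
)

```text
time: 1.1
tool_pos: [374.4, -128.8, 231.1]
tcp_rot: [180.0, 0.0, 94.4]
ft_force: [1.2, 0.0, 0.1]
finger_gap: 85.1
grip_force: 0.0
```

```bash
python3 -c "
from h import *
go(485.5,233,150,124.5)"
```

```text
now [ 374.4 -128.8  231.1] [179.99   0.    94.44] F [1.2 0.  0.1] gap 85.1 t 1.1
delta [35.21 13.88  8.11] [ 1.000e-02  0.000e+00 -3.006e+01]
```

Emit:
play_rows(
  motion=[
    [[4.4,1.7,0.5,0,0,-6],[8.8,3.4,1,0,0,-12],[13.2,5.1,2,0,0,-18],[17.6,6.8,3,0,0,-24],[22,8.5,4,0,0,-30]],
  ],
)

```text
time: 1.6
tool_pos: [443.2, 97.1, 190.8]
tcp_rot: [180.0, 0.0, 124.4]
ft_force: [0.6, -0.5, 1.0]
finger_gap: 85.5
grip_force: 0.0
```

```bash
python3 -c "
from h import *
go(485.5,233,120,124.5)"
```

```text
now [443.2  97.1 190.8] [1.7999e+02 1.0000e-02 1.2444e+02] F [ 0.6 -0.5  1. ] gap 85.5 t 1.6
delta [ 8.82 11.18  7.08] [ 0.01  0.01 -0.06]
```

Emit:
play_rows(
  motion=[
    [[2.2,2.8,2,0,0,0],[4.4,5.6,4,0,0,0],[6.6,8.4,6,0,0,0],[8.8,11.2,7,0,0,0],[8.8,11.2,7,0,0,0]],
  ],
  jaw=0.6,
)

```text
time: 2.1
tool_pos: [485.0, 233.5, 118.2]
tcp_rot: [-179.8, -0.1, 124.4]
ft_force: [-0.1, -1.4, -1.4]
finger_gap: 51.4
grip_force: 0.0
```

```bash
python3 -c "
from h import *
go(485.5,233,44,124.5)
s=snap('scene','s2.png'); im=cv2.imread('pics/s2.png'); u=proj(s,[485,233,60])[0].astype(int);print(u)
a=cv2.resize(im[u[1]-60:u[1]+50,u[0]-60:u[0]+60],None,fx=5,fy=5,interpolation=cv2.INTER_CUBIC);cv2.imwrite('pics/s2c.png',a)"
```

```text
now [485.  233.5 118.2] [-1.7979e+02 -1.2000e-01  1.2435e+02] F [-0.1 -1.4 -1.4] gap 51.4 t 2.1
delta [-0.09  0.04  7.42] [-0.21 -0.12 -0.15]
[257 211]
```

View pics/s2c.png

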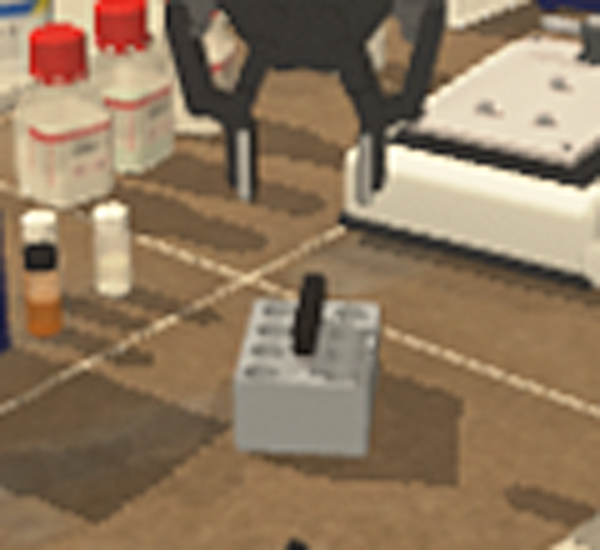

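The open fingers straddle the black bar (fingertips at (245,195) and (372,200), bar at (310,315)). Next I'll descend and close.

Emit:
play_rows(
  motion=[
    [[0,0,2.5,0,0,0],[0,0,5,0,0,0],[0,0,6.7,0,0,0],[0,0,7.3,0,0,0],[0,0,7.4,0,0,0]],
  ],
)

```text
time: 2.65
tool_pos: [485.9, 229.8, 47.0]
tcp_rot: [-179.9, -0.0, 124.1]
ft_force: [-0.1, -0.4, 0.4]
finger_gap: 51.1
grip_force: 0.0
```

Emit:
play_rows(
  motion=[
    [[0,0,0,0,0,0],[0,0,0,0,0,0],[0,0,0,0,0,0],[0,0,0,0,0,0],[0,0,0,0,0,0]],
  ],
  jaw=0,
  squeeze=60,
)

```text
time: 3.15
tool_pos: [487.3, 230.9, 48.6]
tcp_rot: [179.9, 0.0, 124.2]
ft_force: [-1.5, -1.6, 7.2]
finger_gap: 10.3
grip_force: 61.3
```

Emit:
play_rows(
  motion=[
    [[0,0,0,0,0,0],[0,0,-1,0,0,0],[0,0,-3,0,0,0],[0,0,-6,0,0,0],[0,0,-10,0,0,0]],
  ],
)

```text
time: 3.65
tool_pos: [484.2, 230.0, 146.0]
tcp_rot: [-179.7, -0.1, 124.2]
ft_force: [0.5, -0.2, -3.9]
finger_gap: 10.2
grip_force: 59.7
```

```bash
python3 -c "
from h import *
go(531.4,-39.8,160,97.5)"
```

```text
now [484.2 230.  146. ] [-1.7969e+02 -8.0000e-02  1.2419e+02] F [ 0.5 -0.2 -3.9] gap 10.2 t 3.65
delta [-24.97 -11.26  -1.37] [-3.200e-01 -1.000e-02  2.669e+01]
```

Emit:
play_rows(
  motion=[
    [[-3,-1.3,-0.5,0,0,3],[-7,-3.2,-1,0,0,8],[-11.5,-5.2,-1.5,0,0,13],[-16,-7.2,-1.5,0,0,18],[-20,-9,-1.5,0,0,22]],
  ],
)

```text
time: 4.15
tool_pos: [524.0, 12.6, 162.6]
tcp_rot: [-180.0, 0.0, 102.0]
ft_force: [1.1, 0.0, -4.0]
finger_gap: 10.5
grip_force: 59.8
```

Emit:
play_rows(
  motion=[
    [[-2.5,-0.5,0,0,0,2.4],[-4,-0.8,0,0,0,4.7],[-4.5,-1,0,0,0,4.7],[-4.5,-1,0,0,0,4.7],[-4.5,-1,0,0,0,4.7]],
  ],
)

```text
time: 4.65
tool_pos: [523.8, -30.1, 162.1]
tcp_rot: [-180.0, -0.0, 97.6]
ft_force: [0.1, 0.4, -4.7]
finger_gap: 10.8
grip_force: 59.8
```

```bash
python3 -c "
from h import *
import pickle
go(531.4,-39.8,160,97.5)
go(531.4,-39.8,160,97.5)
for n in('scene','top'):
    s=snap(n,n+'3.png'); pickle.dump(s,open(n+'3.pkl','wb'))
q=sensors.sense();print(q['tool_pos'],q['tcp_rot'])
sc=cv2.imread('pics/scene3.png');tp=cv2.imread('pics/top3.png')
u=proj(s,[531,-40,100])[0].astype(int);print(u)
import pickle;s1=pickle.load(open('scene3.pkl','rb'));v=proj(s1,[531,-40,110])[0].astype(int);print(v)
m=np.zeros((400,800,3),np.uint8)
m[:,:400]=cv2.resize(sc[v[1]-40:v[1]+40,v[0]-40:v[0]+40],(400,400),interpolation=cv2.INTER_CUBIC)
m[:,400:]=cv2.resize(tp[u[1]-40:u[1]+40,u[0]-40:u[0]+40],(400,400),interpolation=cv2.INTER_CUBIC)
cv2.imwrite('pics/m3.png',m)"
```

```text
now [523.8 -30.1 162.1] [-1.7998e+02 -4.0000e-02  9.7590e+01] F [ 0.1  0.4 -4.7] gap 10.8 t 4.65
delta [-1.06  0.62  0.21] [-0.02 -0.04  0.09]
now [523.8 -30.1 162.1] [-1.7998e+02 -4.0000e-02  9.7590e+01] F [ 0.1  0.4 -4.7] gap 10.8 t 4.65
delta [-1.06  0.62  0.21] [-0.02 -0.04  0.09]
[523.96174128 -30.0825628  162.24820295] [-1.79993657e+02 -2.43672845e-02  9.76058264e+01]
[332 180]
[303 159]
```

View pics/m3.png

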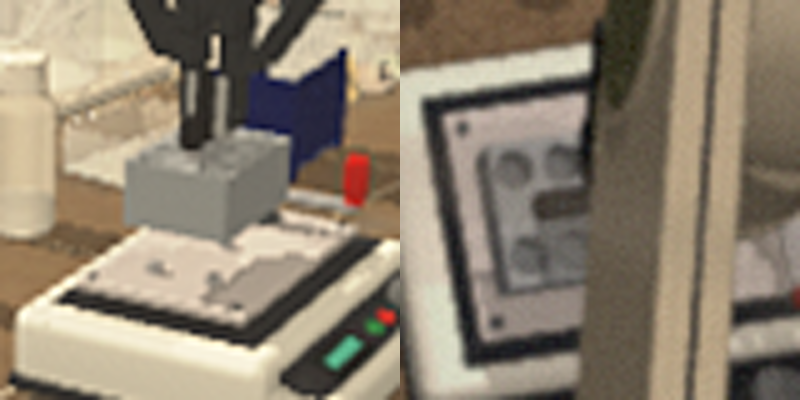

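The left panel shows the block level in the gripper, with corners near (125,180), (225,205) and (292,150). In the right panel its +y end corners are at (478,150) and (500,293). I'll fit its pose from both views.

```bash
python3 - <<'E'
from h import *
import pickle
from scipy.optimize import least_squares
t=pickle.load(open('top3.pkl','rb'));s=pickle.load(open('scene3.pkl','rb'))
f=lambda u,o:((np.array(u,float)+.5)/5-.5)+o
Pt=f([[78,150],[100,293]],[292,140]); Lt=np.array([[33,44,40],[-33,44,40]])
Ps=f([[128,180],[225,204],[291,146],[128,222],[228,241]],[263,119])
Ls=np.array([[33,44,40],[-33,44,40],[-33,-44,40],[33,44,0],[-33,44,0]])
yaw=np.radians(7.55)
def w(p,L):
    c,sn=np.cos(p[3]),np.sin(p[3]);return np.c_[p[0]+c*L[:,0]-sn*L[:,1],p[1]+sn*L[:,0]+c*L[:,1],L[:,2]+p[2]]
def res(p,which): 
    o=[]
    if 't' in which:o+=list((proj(t,w(p,Lt))-Pt).ravel())
    if 's' in which:o+=list((proj(s,w(p,Ls))-Ps).ravel())
    return np.array(o+[(p[3]-yaw)*50])
for k in('ts','s'):
    q=least_squares(lambda p:res(p,k),[524,-28,115,yaw],x_scale=[10,10,10,.1]);print(k,q.x[:3],np.degrees(q.x[3]),q.fun.round(2))
for z in (115,119):
    q=least_squares(lambda p:res([p[0],p[1],z,yaw],'t'),[524,-28],x_scale=[10,10]);print('t',z,q.x,q.fun.round(2))
# pins in scene cam from predicted deck pose, and deck corner/pins picks
c0=np.array([531.4,-39.8]);c,sn=np.cos(yaw),np.sin(yaw)
for a,b in((20,30),(-20,30),(0,-30)):
    print((a,b),(proj(s,[c0[0]+c*a-sn*b,c0[1]+sn*a+c*b,78])[0]-[263,119])*5)
E
```

```text
ts [520.54514061 -24.63303788 106.81654148] 7.233055420708755 [ 0.74  1.    1.05  1.28 -1.03 -2.23  0.01 -2.95 -0.18  0.17 -1.36  2.22
 -1.22  2.79 -0.28]
s [ 570.51129506 -104.74789552   72.45408938] 7.423501226796929 [ 0.86 -1.73  0.35 -2.78 -0.93  0.96  0.53  1.73 -0.84  1.92 -0.11]
t 115 [522.36848992 -21.45929859] [-0.25 -0.25  0.25  0.24  0.  ]
t 119 [521.86264894 -20.86379883] [-0.27 -0.31  0.26  0.3   0.  ]
(20, 30) [148.38029267 261.56293122]
(-20, 30) [207.72640247 274.6702408 ]
(0, -30) [221.56299784 237.24180486]
```

```bash
cat > ov.py <<'E'
from h import *
import pickle
def wire(im,s,o,k,x,y,z,yaw,col):
    c,sn=np.cos(np.radians(yaw)),np.sin(np.radians(yaw))
    def P(a,b,h): return tuple(((proj(s,[x+c*a-sn*b,y+sn*a+c*b,z+h])[0]-o+.5)*k*8).astype(int))
    cs=[(33,44),(-33,44),(-33,-44),(33,-44)]
    for i in range(4):
        a,b=cs[i],cs[(i+1)%4]
        for h in(0,40): cv2.line(im,P(*a,h),P(*b,h),col,1,cv2.LINE_AA,3)
        cv2.line(im,P(*a,0),P(*a,40),col,1,cv2.LINE_AA,3)
def crop(n,f,o,w,h,k):
    return cv2.resize(cv2.imread('pics/'+f)[o[1]:o[1]+h,o[0]:o[0]+w],None,fx=k,fy=k,interpolation=cv2.INTER_CUBIC)
E
python3 - <<'E'
from ov import *
T=np.array([523.9,-30.1,162.2-47.8]);yw=7.55;d=np.array([-np.sin(np.radians(yw)),np.cos(np.radians(yw))])
m=np.zeros((500,800,3),np.uint8)
for i,(n,o) in enumerate((('scene',(280,135)),('top',(303,165)))):
    s=pickle.load(open(n+'3.pkl','rb')); im=crop(n,n+'3.png',o,50,55,8) if 0 else crop(n,n+'3.png',o,50,62,8)
    for off,col in((2.5,(0,0,255)),(8.7,(0,255,0))):
        p=T[:2]+off*d; wire(im,s,np.array(o),8,p[0],p[1],T[2],yw,col)
    m[:496,i*400:i*400+400]=im[:496]
cv2.imwrite('pics/m4.png',m)
E
```

```text
(no output)
```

View pics/m4.png

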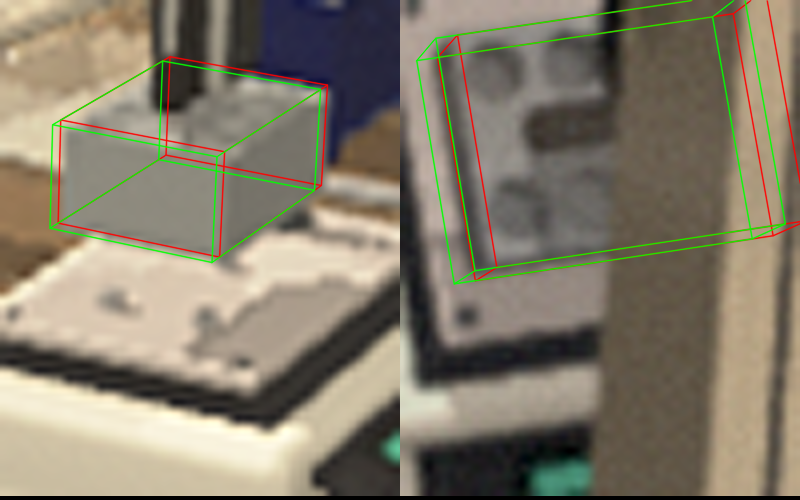

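In both views the red wireframe (block origin about 2.5 mm along +y from the TCP) matches the block. I'll use that, move over the pins and descend.

```bash
python3 -c "
from h import *
go(531.0,-42,134,97.5)"
```

```text
now [524.  -30.1 162.2] [-1.7999e+02 -2.0000e-02  9.7610e+01] F [-0.1 -0.6 -5.2] gap 10.6 t 4.75
delta [-1.28  0.54  2.82] [-0.01 -0.02  0.11]
```

Emit:
play_rows(
  motion=[
    [[-0.6,0.3,0.5,0,0,0],[-1.28,0.54,1.2,0,0,0.1],[-1.28,0.54,2.0,0,0,0.1],[-1.28,0.54,2.6,0,0,0.1],[-1.28,0.54,2.8,0,0,0.1]],
  ],
)

```text
time: 5.25
tool_pos: [530.1, -43.3, 132.6]
tcp_rot: [-179.9, -0.1, 97.4]
ft_force: [-0.3, -0.5, -3.3]
finger_gap: 10.7
grip_force: 59.7
```

Emit:
play_rows(
  motion=[
    [[0,0,0.1,0,0,0],[0,0,0.2,0,0,0],[0,0,0.3,0,0,0],[0,0,0.3,0,0,0]],
  ],
)

```text
time: 5.65
tool_pos: [531.2, -43.4, 131.5]
tcp_rot: [180.0, 0.0, 97.4]
ft_force: [-0.7, -0.3, -4.4]
finger_gap: 10.7
grip_force: 59.7
```

```bash
python3 -c "
from h import *
go(531.0,-42,129.2,97.5)
print(sensors.sense()['wrist_torque'])"
```

```text
now [531.2 -43.4 131.5] [179.98   0.    97.38] F [-0.7 -0.3 -4.4] gap 10.7 t 5.65
delta [0.14 0.   0.23] [ 0.02  0.   -0.12]
[-0.01723642  0.0379738   0.01536637]
```

Emit:
play_rows(
  motion=[
    [[0.1,0,0.05,0,0,0],[0.14,0,0.1,0,0,0],[0.14,0,0.15,0,0,0],[0.14,0,0.2,0,0,0],[0.14,0,0.2,0,0,0]],
  ],
)

```text
time: 6.15
tool_pos: [531.1, -42.0, 129.7]
tcp_rot: [180.0, 0.0, 97.4]
ft_force: [-0.8, 0.6, -0.1]
finger_gap: 10.3
grip_force: 60.4
```

Emit:
play_rows(
  motion=[
    [[0,0,0.05,0,0,0],[0,0,0.1,0,0,0],[0,0,0.1,0,0,0]],
  ],
)

```text
time: 6.45
tool_pos: [531.4, -42.1, 129.4]
tcp_rot: [179.9, 0.0, 97.4]
ft_force: [-3.1, 0.4, 6.1]
finger_gap: 10.4
grip_force: 61.2
```

Emit:
play_rows(
  motion=[
    [[0.12,0,0.03,0,0,0],[0.12,0.12,0.03,0,0,0],[0,0.12,0.03,0,0,0],[-0.12,0.12,0.03,0,0,0],[-0.12,0,0.03,0,0,0]],
  ],
)

```text
time: 6.95
tool_pos: [531.3, -43.6, 128.0]
tcp_rot: [180.0, 0.0, 97.4]
ft_force: [2.8, -1.6, -4.1]
finger_gap: 10.6
grip_force: 59.8
```

Emit:
play_rows(
  motion=[
    [[0,0,0.07,0,0,0],[0,0,0.14,0,0,0],[0,0,0.2,0,0,0],[0,0,0.2,0,0,0]],
  ],
)

```text
time: 7.35
tool_pos: [531.3, -43.6, 125.9]
tcp_rot: [180.0, 0.0, 97.4]
ft_force: [4.0, -3.2, -4.7]
finger_gap: 10.4
grip_force: 59.8
```

Emit:
play_rows(
  motion=[
    [[-0.02,0.03,0.05,0,0,0],[-0.02,0.03,0.12,0,0,0],[-0.02,0.03,0.19,0,0,0],[-0.02,0.03,0.19,0,0,0]],
  ],
)

```text
time: 7.75
tool_pos: [531.5, -43.5, 124.0]
tcp_rot: [180.0, 0.0, 97.4]
ft_force: [2.9, -4.1, -2.5]
finger_gap: 10.5
grip_force: 59.8
```

Emit:
play_rows(
  motion=[
    [[-0.03,0.02,0.05,0,0,0],[-0.03,0.02,0.1,0,0,0],[-0.03,0.02,0.13,0,0,0],[-0.03,0.02,0.13,0,0,0]],
  ],
)

```text
time: 8.15
tool_pos: [531.7, -43.9, 123.5]
tcp_rot: [180.0, 0.0, 97.4]
ft_force: [-1.6, -4.9, 6.0]
finger_gap: 10.7
grip_force: 61.1
```

Emit:
play_rows(
  motion=[
    [[0,0,0.06,0,0,0],[0,0,0.06,0,0,0],[0,0,0,0,0,0],[0,0,-0.03,0,0,0]],
  ],
)

```text
time: 8.55
tool_pos: [531.7, -43.8, 123.5]
tcp_rot: [180.0, 0.0, 97.4]
ft_force: [0.9, -5.0, 3.2]
finger_gap: 10.3
grip_force: 60.7
```

Emit:
play_rows(
  motion=[
    [[0,0,0,0,0,0],[0,0,0,0,0,0],[0,0,0,0,0,0],[0,0,0,0,0,0],[0,0,0,0,0,0]],
  ],
  jaw=0.5,
)

```text
time: 9.05
tool_pos: [531.4, -43.4, 122.9]
tcp_rot: [-180.0, -0.0, 97.4]
ft_force: [1.0, 0.4, 0.5]
finger_gap: 42.8
grip_force: 0.0
```

Emit:
play_rows(
  motion=[
    [[0,0,-1,0,0,0],[0,0,-3,0,0,0],[0,0,-6,0,0,0],[-2,-3,-7,0,0,0],[-5,-6.5,-7,0,0,0]],
  ],
)

```text
time: 9.55
tool_pos: [475.0, -101.5, 196.6]
tcp_rot: [179.7, 0.1, 97.6]
ft_force: [0.1, -1.1, 0.3]
finger_gap: 42.6
grip_force: 0.0
```

Emit:
play_rows(
  motion=[
    [[-0.7,0,0,0,0,0],[-0.7,0,0,0,0,0],[-0.7,0,0,0,0,0],[-0.7,0,0,0,0,0]],
  ],
  jaw=0,
)

```text
time: 9.95
tool_pos: [474.9, -107.8, 193.2]
tcp_rot: [180.0, -0.0, 97.4]
ft_force: [0.7, -0.5, -0.1]
finger_gap: 0.0
grip_force: 0.0
```

```bash
python3 - <<'E'
from ov import *
by=np.array([-np.sin(np.radians(7.5)),np.cos(np.radians(7.5))]);bx=np.array([by[1],-by[0]])
O=np.array([531.5,-43.5])+2.2*by
def B(a,b): return O+a*bx+b*by
print('O',O,'goal',B(-63,-60)); g=B(-63,-60); go(*g,104,97.5)
m=np.zeros((560,800,3),np.uint8)
for i,(n,o,k) in enumerate((('scene',(278,130),7),('top',(295,140),5))):
    s=snap(n,n+'5.png'); w,h=(57,80) if k==7 else (80,112)
    im=crop(n,n+'5.png',o,w,h,k); wire(im,s,np.array(o),k,*O,75,7.5,(0,0,255))
    for a,b in ((0,-86),(-60,-86)):
        p=B(a,b); 
        for z in (97,127): cv2.circle(im,tuple(((proj(s,[*p,z])[0]-o+.5)*k).astype(int)),3,(0,255,0),1)
    m[:h*k,i*400:i*400+w*k]=im
cv2.imwrite('pics/m5.png',m)
E
```

```text
O [531.21284238 -41.3188213 ] goal [ 476.58338764 -109.0286631 ]
now [ 474.9 -107.8  193.2] [ 1.800e+02 -2.000e-02  9.743e+01] F [ 0.7 -0.5 -0.1] gap 0.0 t 9.95
delta [-0.15  0.15  8.92] [ 0.   -0.02 -0.07]
```

View pics/m5.png

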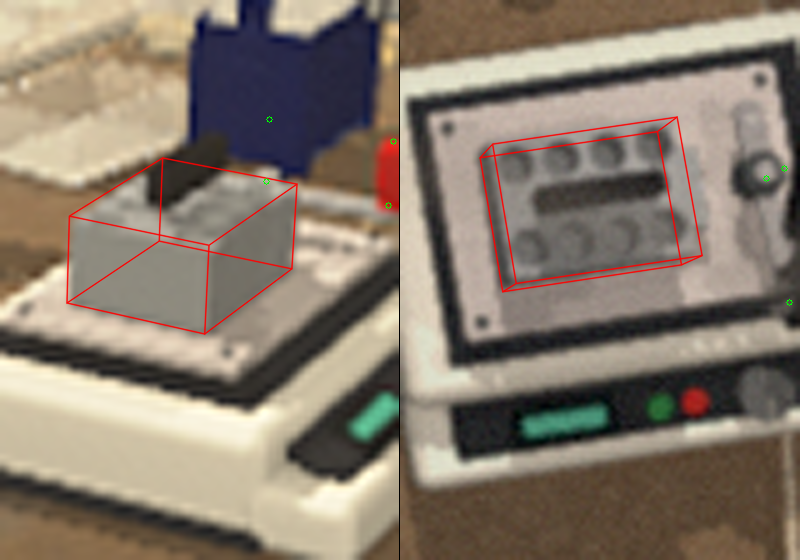

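The block sits level and its wireframe matches at seated height in both views. The foot points at the post (right panel, (760,175)) and the red knob is where I predicted. Now I'll lower the shut fingers beside the knob.

Emit:
play_rows(
  motion=[
    [[-0.1,0.1,3,0,0,0],[-0.1,0.1,6,0,0,0],[-0.1,0.1,8,0,0,0],[-0.1,0.1,8.8,0,0,0],[-0.1,0.1,8.8,0,0,0]],
  ],
)

```text
time: 10.55
tool_pos: [474.8, -108.6, 103.8]
tcp_rot: [-179.9, -0.1, 97.4]
ft_force: [-0.1, -0.3, 0.1]
finger_gap: -0.2
grip_force: 0.0
```

```bash
cat > bf.py <<'E'
from h import *
by=np.array([-np.sin(np.radians(7.5)),np.cos(np.radians(7.5))]);bx=np.array([by[1],-by[0]])
O=np.array([531.2,-41.3])
def st():
    q=sensors.sense(); d=q['tool_pos'][:2]-O; print('block frame',(d@bx).round(1),(d@by).round(1),'z',q['tool_pos'][2].round(1),'F',q['ft_force'].round(1))
E
python3 -c "
from bf import *
st()"
```

```text
block frame -64.7 -59.4 z 103.8 F [-0.1 -0.3  0.1]
```

Emit:
play_rows(
  motion=[
    [[-0.6,0,0,0,0,0],[-1.4,0,0,0,0,0],[-2.2,0.05,0,0,0,0],[-3.0,0.1,0,0,0,0],[-3.8,0.2,0,0,0,0]],
  ],
)

```text
time: 11.05
tool_pos: [482.8, -147.8, 105.6]
tcp_rot: [180.0, 0.0, 97.4]
ft_force: [-0.9, 1.2, -0.5]
finger_gap: -0.3
grip_force: 0.6
```

Emit:
play_rows(
  motion=[
    [[-0.7,0.2,0,0,0,0],[-1.3,0.4,0,0,0,0],[-1.9,0.65,0,0,0,0],[-2.4,0.95,0,0,0,0],[-2.9,1.25,0,0,0,0]],
  ],
)

```text
time: 11.55
tool_pos: [498.7, -174.4, 104.9]
tcp_rot: [-180.0, -0.0, 97.4]
ft_force: [-1.6, 0.8, -0.4]
finger_gap: 0.1
grip_force: 0.6
```

```bash
python3 - <<'E'
from bf import *
st(); s=snap('scene','s6.png');t=snap('top','t6.png')
m=np.zeros((400,800,3),np.uint8)
for i,(n,f) in enumerate(((s,'s6'),(t,'t6'))):
    u=proj(n,[*(O-120*by),100])[0].astype(int); m[:,i*400:i*400+400]=cv2.resize(cv2.imread(f'pics/{f}.png')[u[1]-32:u[1]+32,u[0]-32:u[0]+32],(400,400),interpolation=cv2.INTER_CUBIC)
cv2.imwrite('pics/m6.png',m)
E
```

```text
block frame -49.6 -127.7 z 104.9 F [-1.6  0.8 -0.4]
```

View pics/m6.png

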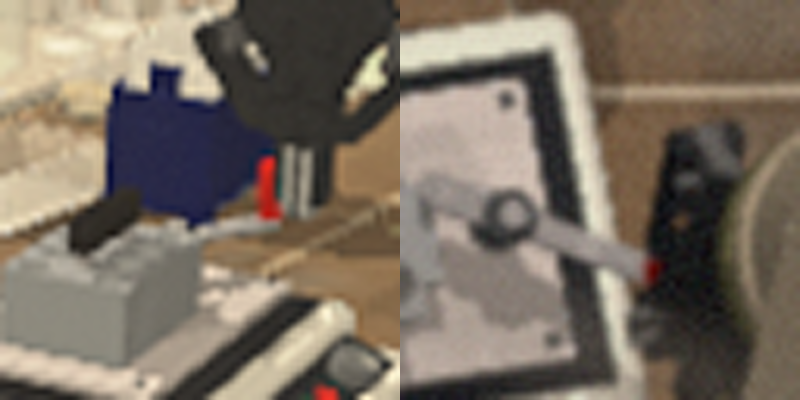

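The lever has swung to about 60–65° with the knob against the fingers (about 2 N). Next I'll push on toward the stop, then creep.

Emit:
play_rows(
  motion=[
    [[-0.6,0.4,0,0,0,0],[-1.1,0.9,0,0,0,0],[-1.5,1.4,0,0,0,0],[-1.7,1.8,0,0,0,0],[-1.8,2.0,0,0,0,0]],
  ],
)

```text
time: 12.15
tool_pos: [521.2, -189.5, 105.1]
tcp_rot: [180.0, 0.0, 97.4]
ft_force: [-0.7, -0.1, 0.2]
finger_gap: -0.0
grip_force: 0.4
```

Emit:
play_rows(
  motion=[
    [[0,0.1,0,0,0,0],[0,0.2,0,0,0,0],[0,0.3,0,0,0,0]],
  ],
)

```text
time: 12.45
tool_pos: [523.7, -188.8, 105.1]
tcp_rot: [-180.0, 0.0, 97.4]
ft_force: [-0.3, -0.7, 0.7]
finger_gap: -0.4
grip_force: 0.5
```

```bash
python3 -c "
from bf import *
st()"
```

```text
block frame -26.7 -145.3 z 105.1 F [-0.3 -0.7  0.7]
```

Creep 1 mm per row, watching force.

Emit:
play_rows(
  motion=[
    [[0,0.1,0,0,0,0],[0,0.2,0,0,0,0],[0,0.3,0,0,0,0]],
  ],
)

```text
time: 12.75
tool_pos: [526.7, -188.5, 105.2]
tcp_rot: [180.0, 0.0, 97.4]
ft_force: [-0.9, -0.8, -0.4]
finger_gap: 0.0
grip_force: 0.5
```

Emit:
play_rows(
  motion=[
    [[0,0.08,0,0,0,0],[0,0.16,0,0,0,0]],
  ],
)

```text
time: 12.95
tool_pos: [528.3, -188.3, 105.1]
tcp_rot: [180.0, 0.0, 97.4]
ft_force: [-1.1, -0.9, -0.2]
finger_gap: 0.3
grip_force: 0.5
```

Emit:
play_rows(
  motion=[
    [[0,0.08,0,0,0,0],[0,0.16,0,0,0,0],[0,0.2,0,0,0,0]],
  ],
)

```text
time: 13.25
tool_pos: [530.3, -188.0, 105.1]
tcp_rot: [-180.0, 0.0, 97.4]
ft_force: [-0.4, -1.9, 0.4]
finger_gap: -0.2
grip_force: 0.9
```

Emit:
play_rows(
  motion=[
    [[0,0.08,0,0,0,0],[0,0.16,0,0,0,0]],
  ],
)

```text
time: 13.45
tool_pos: [530.8, -188.0, 104.9]
tcp_rot: [-179.9, -0.0, 97.4]
ft_force: [-9.2, -2.1, 4.1]
finger_gap: -0.0
grip_force: 4.8
```

Emit:
play_rows(
  motion=[
    [[0,0.08,0,0,0,0],[0,0.16,0,0,0,0]],
  ],
)

```text
time: 13.65
tool_pos: [531.2, -188.0, 104.8]
tcp_rot: [-179.7, -0.0, 97.4]
ft_force: [-15.8, -2.9, 8.0]
finger_gap: -0.4
grip_force: 8.2
```

```bash
python3 - <<'E'
from bf import *
st(); s=snap('scene','s7.png');t=snap('top','t7.png')
m=np.zeros((400,800,3),np.uint8)
for i,(n,f) in enumerate(((s,'s7'),(t,'t7'))):
    u=proj(n,[*(O-110*by),100])[0].astype(int); m[:,i*400:i*400+400]=cv2.resize(cv2.imread(f'pics/{f}.png')[u[1]-32:u[1]+32,u[0]-32:u[0]+32],(400,400),interpolation=cv2.INTER_CUBIC)
cv2.imwrite('pics/m7.png',m)
E
```

```text
block frame -19.2 -145.4 z 104.8 F [-15.8  -2.9   8. ]
```

View pics/m7.png

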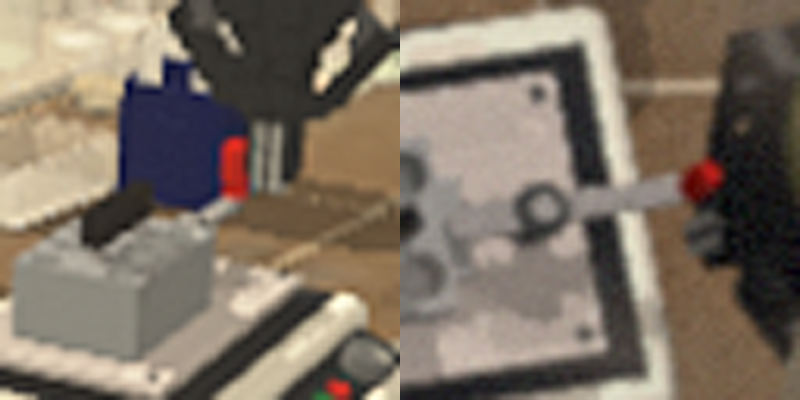

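The force rose to 16 N at the stop. The lever now lies along the block's -y axis, with its short end over the foot (right panel, (480,215)) and the knob at (700,180). Next I'll back off and lift clear.

Emit:
play_rows(
  motion=[
    [[0,-0.4,0,0,0,0],[0,-1.5,0,0,0,0],[-0.5,-3,0,0,0,0],[-1,-4,-1,0,0,0],[-1,-4.5,-4,0,0,0]],
  ],
)

```text
time: 14.25
tool_pos: [487.0, -202.9, 142.8]
tcp_rot: [-179.7, -0.2, 97.3]
ft_force: [0.3, 0.3, 0.2]
finger_gap: 0.2
grip_force: 0.0
```

Emit:
play_rows(
  motion=[
    [[-1,-1,-3,0,0,0],[-4,-1,-6,0,0,0],[-8,-1,-9,0,0,0],[-12,-1,-10,0,0,0],[-15,-1,-10,0,0,0]],
  ],
)

```text
time: 14.75
tool_pos: [500.2, -356.7, 249.6]
tcp_rot: [179.7, 0.3, 97.3]
ft_force: [0.7, 0.4, 0.0]
finger_gap: -0.0
grip_force: 0.0
```

```bash
python3 - <<'E'
from bf import *
st(); s=snap('scene','s8.png');t=snap('top','t8.png')
m=np.zeros((400,800,3),np.uint8)
for i,(n,f) in enumerate(((s,'s8'),(t,'t8'))):
    u=proj(n,[*(O-70*by),100])[0].astype(int); m[:,i*400:i*400+400]=cv2.resize(cv2.imread(f'pics/{f}.png')[u[1]-40:u[1]+40,u[0]-40:u[0]+40],(400,400),interpolation=cv2.INTER_CUBIC)
cv2.imwrite('pics/m8.png',m)
E
```

```text
block frame -71.9 -308.6 z 249.6 F [0.7 0.4 0. ]
```

View pics/m8.png

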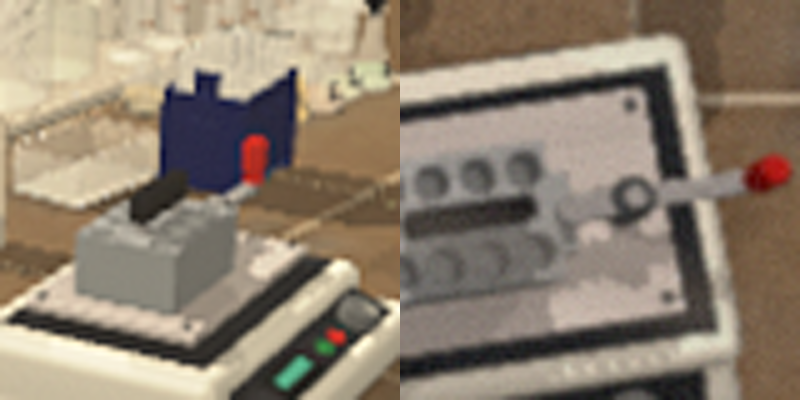

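The block is seated, the lever is closed with its short end over the foot (right panel, around (570,210)), and the arm is clear.

```bash
python3 -c "
from bench import job
print(job.hand_in())"
```

```text
the job is handed in; nothing more can be done
None
```

The tube block is seated flat on the three pins, the clamp lever is swung to its stop over the foot, and the job was handed in with the arm clear at about 15 s; the highest force I read was about 18 N, and I never touched the vials, timer or pen.

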